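Gauge the plate gap of a sandwich press

TASK

Check whether the floating top plate of the sandwich press hangs level, using the taper gauge lying on the worktop. Lay the gauge flat on the lower plate at the left front corner (left as seen from the robot) and slide it straight in, thin end first, until it drags snugly between the two plates; leave it there for a moment, draw it right out again, then do the same at the right front corner. Finish while still holding the gauge snug at the right corner so that I can read it off; do not force it so far that it prises the top plate up, and leave the other things standing where they are.

Things in the scene. Friction and masses are not known exactly. Their poses are not given: they have to be found in the camera images.
- press: sandwich press, a low steel and black box 226 mm deep, 296 mm wide, about 130 mm high with its rear posts; fixed. Origin at the centre of its underside; +x runs from its front (robot side) to its back, +y to its left as seen from the robot. Its flat lower plate (aluminium) has its top face 66 mm above the worktop, front edge 110 mm in front of the origin
- lower_plate: flat cast aluminium lower plate of the press, fixed, 270 mm wide; origin in the middle of its open front ledge, on its top face, 66 mm above the worktop. It projects 20 mm farther forward than the top plate, so a tool can be laid on this ledge; the origin is 10 mm from either edge, under the handle. Below it the press's dial stands out up to 10 mm farther
- press_top: top plate with its steel cover (46 mm high, 270 mm wide); a handle 84 mm wide at the middle of its front reaches 31 mm forward. It hangs in friction on a pin in slotted rear posts, at another height and side tilt in every start: each corner gap is 4 to 8.6 mm, often unequal. Pushed up with more than about 8 N it gives way and stays raised. Origin on the pin at the back
- mouth_left (a point): mouth of the gap at the left front corner: point on the top face of the lower plate directly under the front edge of the top plate, 105 mm to the left of the press's middle. Axes as the press: +x points straight into the gap.
- mouth_right (a point): the same at the right front corner, 105 mm to the right of the middle
- edge_left (a point): underside of the top plate's front edge above mouth_left; its height above mouth_left is the gap there
- edge_right (a point): underside of the top plate's front edge above mouth_right
- gauge: taper gauge 145 mm long, 0.11 kg: steel wedge blade 18 mm wide, 85 mm long, flat underneath, its thickness growing evenly from 2 mm at the tip to 14 mm at the black grip (60 long, 20 wide, 26 mm high, underside level with the blade's). Lies flat. Origin at mid-length on the underside; +x points to the thin tip, +z up
- gauge_grip (a point): centre of the gauge's black grip, 13 mm above its underside, 115 mm behind the tip
- gauge_tip (a point): underside of the thin tip of the gauge, on its middle line
- pepper_mill: dark wooden pepper mill, 160 mm high, beside the press on the right; bystander
- mug: mug, 101 mm high, beside the press on the left; bystander
- salt: salt shaker, 90 mm high, behind the mug; bystander
- food_tub: lidded plastic food tub, 128x139x71 mm, at the left; bystander
- teaspoon: steel teaspoon 130 mm long, 11 mm high, lying on the worktop at the right, beside the plates; bystander
- tin: food tin, 75 mm across, 110 mm high, at the left; bystander
Mind the look-alikes: they are no part of the job. Several things look just like the gauge: the one meant starts nearest to the robot's base.

How it is judged:
By the outcome, as a careful person would: the job done as asked, in the order asked, and still so for the second after the job is handed in, while the arm keeps its last pose, push and grip.
It also fails if it takes over 72 s, if anything falls off the work surface, if the arm or the gripper's body presses on something with over 40 N, if the wrist force passes 120 N, or if a joint passes its speed limit or range.

ROBOT

A 6-joint arm with a two-finger parallel gripper is mounted at the origin on a cart in front of the work surface, level with it; the furniture and walls round the work are solid. World frame = base frame: x ahead of the robot, y to its left, z up, the work surface at z = 0. Lengths are in m, angles in rad, forces in N, time in s.
With the tool pointing down it reaches from about 0.425 to 1.125 m from the base axis. Payload 14.9 kg.
Tool frame: the origin (TCP) lies at the very end of the fingers, on their centre line; the grasp point (between the pads) lies 19 mm behind it (robot.tcp_to_grasp is the distance from the TCP to the grasp point, in m); z points along the fingers, y is the line along which they close (so a half turn about z gives the same grasp; the last joint's range is limited). The gripper opens to 91 mm and grips with 3 to 60 N. Pads are 32 mm wide; open, the fingers measure 118 mm over their backs; the gripper's body (76 mm by 178 mm) begins 60 mm behind the grasp point.
Start: joints at [-1.358, 0.379, 1.734, -0, 1.028, -0.033], TCP at [0.17, -0.679, 0.214] pointing down, gripper open.
Joint ranges: [-2.77, 2.77], [-0.74, 2.19], [0, 2.66], [-1.06, 4.2], [0.31, 2.87], [-3.08, 3.08]. Speed limits (rad/s): [1.89, 1.89, 2.39, 3.14, 3.14, 3.14].

INTERFACE

Orientations are given as a rotation vector (axis times angle).
In Python, from cell import robot gives the robot as it stands. The module is installed in compiled form; this text tells all that it offers.
- The arm moves only by the tool apply_moves, never from a script. Its arguments are lists of equal length, an entry for each row: "gripper": the closure, from 0 (fully open) to 1 (shut); "linear": the shift along the tool's x, y, z in mm, a list of three; "delta_rot": the turn, a rotation vector about the tool's x, y, z in degrees, a list of three. In form: {"gripper": [gripper, ...], "linear": [[tx, ty, tz], ...], "delta_rot": [[ax, ay, az], ...]}. A call has 1 to 10 rows; each row is the pose to reach, as a shift and turn from the pose commanded when the call began, along the tool's axes at that moment; what a row does not reach only later rows make up. A row lasts 1/10 s, in which the tool goes at most 50 mm and 8.59 degrees, less where a joint would pass 70% of its speed; a pose out of reach is approached as far as the arm can. A call with a gripper value outside its range is refused whole. The fingers move at their own pace and stop on an object; "grip_force" is the grip in N (left out, the last holds). Time passes only in rows, so rows that repeat a pose let the fingers close. It gives the time, the measured TCP pose, the force, the opening and the grip force at its end, in the units of the state.
- robot.sense(): the state, without advancing time (a new reading comes with each control period).
- robot.camera(name): name is "side" or "top" or "wrist"; returns (picture, depth): 420x560x3 uint8, red, green, blue; 420x560 float32, m along the optical axis (not along the pixel's ray), 0 where there is no reading.
- robot.calibration(name): a dict with "fx", "fy", "cx", "cy" (pixels), "distortion" ([k1, k2, p1, p2, k3] as OpenCV has them; the pictures are not rectified), "rvec" (rotation vector, rad) and "tvec" (3), from world to camera coordinates, as OpenCV has them. Camera axes: x right, y down, z forward; pixel columns grow to the right and rows downward; lengths in m; the calibration is good to about 2 mm. A picture is of the moment at which its call begins: read the wrist's pose just before it. calibration takes no time and is no camera call; for the wrist camera it gives the pose at the moment of the call.
- robot.finish_job(): hands the job in; it is judged then, once.
The state is a dict: "time": time; "q": joint angles; "qvel": joint speeds; "effort": joint torques, N m; "tcp_pos": TCP position; "eef_rot": TCP orientation; "force": force on the tool from outside, world axes, zero at the start; "moment": the same for the moment, N m; "gripper_width": finger opening in m; "grasp_force": force on a finger pad.
Only numpy, scipy, OpenCV 4.12 (cv2) and the standard library are available. Lean on these libraries where they do the work, as an engineer would, in place of code of your own. Each camera call takes 0.05 s, during which the arm holds its last target. There are 200 camera calls.

## Working session

There is one attempt and no reset: what is moved stays moved. The work goes in short steps, Python scripts to look and compute and a tool call to move; the robot and the scene stay as the last step left them, time stands still between calls to the robot, and variables do not carry over. Pictures are saved under pics/ and viewed, at most 10 in all, crops included, and the job is handed in when it is done.

Besides the shell and the picture viewer there is one more tool, called after "Request:" by a JSON object that holds its "name" and its "arguments". apply_moves: Moves the arm, as the interface text tells. Its arguments: {"type":"object","properties":{"gripper":{"type":"array","items":{"type":"number"}},"linear":{"type":"array","items":{"type":"array","items":{"type":"number"}}},"delta_rot":{"type":"array","items":{"type":"array","items":{"type":"number"}}},"grip_force":{"type":"number"}},"required":["gripper","linear","delta_rot"]}

```bash
mkdir -p pics; cat > h.py <<'E'
import numpy as np, cv2
from cell import robot
R=lambda v: cv2.Rodrigues(np.array(v,float))[0]
def snap(n,f):
    c=robot.calibration(n); p,d=robot.camera(n)
    cv2.imwrite('pics/'+f+'.png',cv2.cvtColor(p,cv2.COLOR_RGB2BGR)); np.savez('pics/'+f,p=p,d=d,**{k:np.array(v) for k,v in c.items()})
    return p,d,c
def load(f):
    z=np.load('pics/'+f+'.npz'); return z['p'],z['d'],{k:z[k] for k in('fx','fy','cx','cy','distortion','rvec','tvec')}
def K(c): return np.array([[c['fx'],0,c['cx']],[0,c['fy'],c['cy']],[0,0,1]],float)
def rays(c,uv):
    n=cv2.undistortPoints(np.array(uv,float).reshape(-1,1,2),K(c),np.array(c['distortion'],float)).reshape(-1,2)
    return np.c_[n,np.ones(len(n))]
def plane(c,uv,z):
    M=R(c['rvec']);o=-M.T@np.array(c['tvec']).ravel();r=rays(c,uv)@M
    return o+r*((z-o[2])/r[:,2])[:,None]
def deep(c,uv,d):
    M=R(c['rvec']);u=np.array(uv,int);r=rays(c,uv)*d[u[:,1],u[:,0]][:,None]
    return (r-np.array(c['tvec']).ravel())@M
def cloud(c,d):
    v,u=np.mgrid[:d.shape[0],:d.shape[1]]
    return deep(c,np.c_[u.ravel(),v.ravel()],d).reshape(*d.shape,3)
def proj(c,P): return cv2.projectPoints(np.array(P,float).reshape(-1,1,3),np.array(c['rvec'],float),np.array(c['tvec'],float),K(c),np.array(c['distortion'],float))[0].reshape(-1,2)
E
python3 - <<'E'
from h import *
for n in('side','top'):
    p,d,c=snap(n,n+'0'); print(n,-R(c['rvec']).T@np.array(c['tvec']),c['fx'])
s=robot.sense();print(s['tcp_pos'],s['eef_rot'],s['time'],s['force'])
E
```

```text
side [-0.258819   -1.50190967  0.76473297] 507.21660927241896
top [0.42689364 0.01949901 1.21072575] 380.52641995569616
[ 0.17024384 -0.67861209  0.21332666] [-3.11690866e+00 -3.85031040e-01  1.60389053e-04] 0.1 [-0.19161973 -0.73326689  0.96967722]
```

View pics/top0.png

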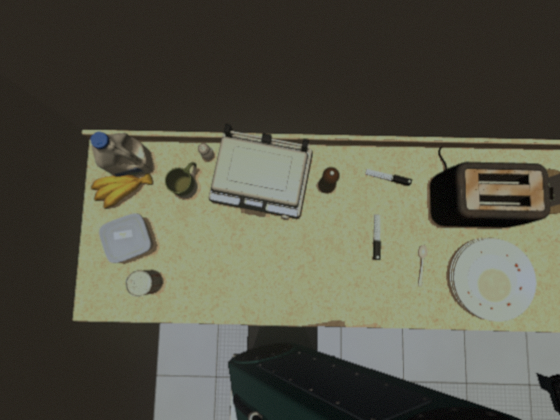

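View pics/side0.png

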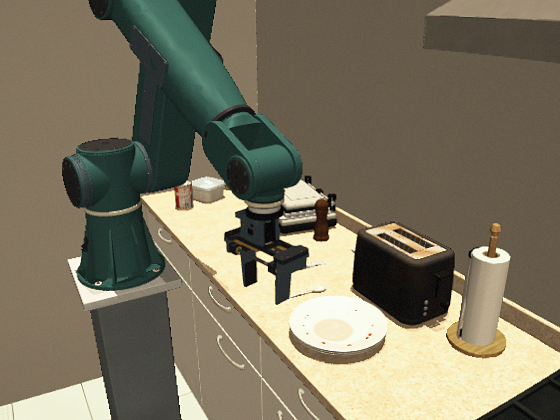

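The top view shows two gauge look-alikes: A at (377,237), with its grip at (377,251), and B at (390,177), with its grip at (402,181). The teaspoon is at (421,265), the press at about (262,178), the mill at (330,178), and the mug at (181,182). I'll work out their positions and crop in close on A.

```bash
python3 - <<'E'
from h import *
p,d,c=load('top0')
P=plane(c,[[377,217],[377,258],[367,174],[410,182],[421,247],[420,287]],0.012);print(P.round(3))
# press cloud
X=cloud(c,d)
b=X[140:225,195:320].reshape(-1,3)
print(np.histogram(b[:,2],bins=np.arange(-.02,.2,.01)))
cr=cv2.resize(p[160:300,200:440],None,fx=3.3,fy=3.3,interpolation=cv2.INTER_CUBIC)
cr=cv2.convertScaleAbs(cr,alpha=1.3)
cv2.imwrite('pics/crop1.png',cv2.cvtColor(cr,cv2.COLOR_RGB2BGR))
E
```

```text
[[ 0.583 -0.285  0.012]
 [ 0.453 -0.283  0.012]
 [ 0.722 -0.254  0.012]
 [ 0.698 -0.392  0.012]
 [ 0.491 -0.422  0.012]
 [ 0.367 -0.415  0.012]]
(array([   0, 1779, 1867,   79,  107,  225,   51,  388,  567,   90,  193,
        206,  515, 4293,  197,   11,    0,    0,    0,    0,    0]), array([-0.02, -0.01,  0.  ,  0.01,  0.02,  0.03,  0.04,  0.05,  0.06,
        0.07,  0.08,  0.09,  0.1 ,  0.11,  0.12,  0.13,  0.14,  0.15,
        0.16,  0.17,  0.18,  0.19]))
```

View pics/crop1.png

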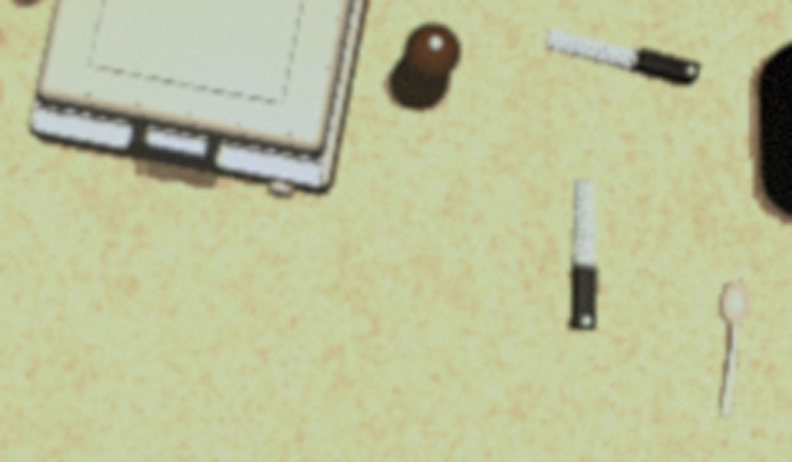

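Candidate A, with its grip near (0.48,-0.28), is about 0.56 m from the base. B is about 0.79 m away, and the spoon isn't a wedge, so I choose A. The crop shows A as a pale blade with a black grip at the robot end, so the tip points along +x. Next I'll hover over it.

```bash
cat >> h.py <<'E'
def rel(P,yaw,p0=None,r0=None):
    "tool-frame shift (mm), turn (deg) to tool-down pose with tool x at yaw(deg)"
    s=robot.sense(); p0=np.array(s['tcp_pos'] if p0 is None else p0);A=R(s['eef_rot'] if r0 is None else r0)
    a=np.radians(yaw);B=np.array([[np.cos(a),np.sin(a),0],[np.sin(a),-np.cos(a),0],[0,0,-1]])
    return (A.T@(np.array(P)-p0)*1e3).round(1), np.degrees(cv2.Rodrigues(A.T@B)[0].ravel()).round(2)
E
python3 - <<'E'
from h import *
print(rel([.47,-.283,.25],0))
p,d,c=load('top0')
# ledge: bright pixels
hsv=cv2.cvtColor(p,cv2.COLOR_RGB2HSV); 
for uv in [(225,203),(250,206),(280,210),(265,170),(110,300)]: print(uv,p[uv[1],uv[0]],hsv[uv[1],uv[0]])
X=cloud(c,d)
m=(X[...,2]>.105)&(X[...,2]<.13); m[:, :205]=0;m[:,315:]=0;m[:145]=0;m[225:]=0
Q=X[m];A=np.c_[Q[:,:2],np.ones(len(Q))]
for _ in range(4):
    k=np.linalg.lstsq(A,Q[:,2],rcond=None)[0];r=Q[:,2]-A@k;ok=abs(r)<.004;A=A[ok];Q=Q[ok]
print(k,len(Q),r.std(),cv2.minAreaRect(Q[:,:2].astype(np.float32)))
E
```

```text
(array([ 387. , -310.8,  -36.4]), array([-6.000e-02,  1.000e-02,  1.408e+01]))
(225, 203) [56 57 54] [40 13 57]
(250, 206) [39 41 35] [40 37 41]
(280, 210) [152 160 168] [105  24 168]
(265, 170) [151 159 145] [ 47  22 159]
(110, 300) [153 159 122] [ 35  59 159]
[0.01455853 0.01107122 0.10425574] 3791 0.0019250605249047736 ((0.6845210790634155, 0.08807128667831421), (0.2686113119125366, 0.19142575562000275), 86.22139739990234)
```

Request:
{"name": "apply_moves", "arguments": {"gripper": [0, 0, 0, 0, 0, 0, 0, 0, 0, 0], "linear": [[39, -31, -4], [78, -62, -8], [116, -93, -11], [155, -124, -15], [194, -155, -18], [232, -186, -22], [271, -217, -25], [310, -248, -29], [348, -280, -33], [387, -311, -36]], "delta_rot": [[0, 0, 2], [0, 0, 4], [0, 0, 6], [0, 0, 8], [0, 0, 10], [0, 0, 12], [0, 0, 14], [0, 0, 14], [0, 0, 14], [0, 0, 14]]}}

```text
time: 1.1
tcp_pos: [0.4708, -0.2812, 0.2502]
eef_rot: [3.142, 0.002, 0.0]
force: [0.6, -0.7, -0.2]
gripper_width: 0.0911
grasp_force: 0.0
```

Request:
{"name": "apply_moves", "arguments": {"gripper": [0, 0, 0, 0], "linear": [[0, 0, 0], [0, 0, 0], [0, 0, 0], [0, 0, 0]], "delta_rot": [[0, 0, 0], [0, 0, 0], [0, 0, 0], [0, 0, 0]]}}

```text
time: 1.5
tcp_pos: [0.4693, -0.2841, 0.2497]
eef_rot: [-3.141, 0.0, 0.001]
force: [0.8, -0.1, 0.6]
gripper_width: 0.0912
grasp_force: 0.0
```

```bash
python3 - <<'E'
from h import *
s=robot.sense();print(s['tcp_pos'],s['eef_rot'],s['time'],s['force'])
p,d,c=snap('wrist','w1'); print(-R(c['rvec']).T@np.array(c['tvec']),c['fx'])
print(plane(c,[[280,210],[280,100],[100,210]],0))
print(rel([.47,-.283,.25],0))
E
```

```text
[ 0.46927571 -0.28406809  0.24972161] [-3.14144074e+00  2.06388129e-04  5.63176873e-04] 1.5 [ 0.76238864 -0.1046033   0.60066083]
[ 0.54361809 -0.28442789  0.42109082] 346.9232903346142
[[ 0.41805052 -0.27906025  0.        ]
 [ 0.55138435 -0.27965275  0.        ]
 [ 0.41840508 -0.05302536  0.        ]]
(array([ 0.7, -1.1, -0.3]), array([-0.01,  0.02, -0.01]))
```

View pics/w1.png

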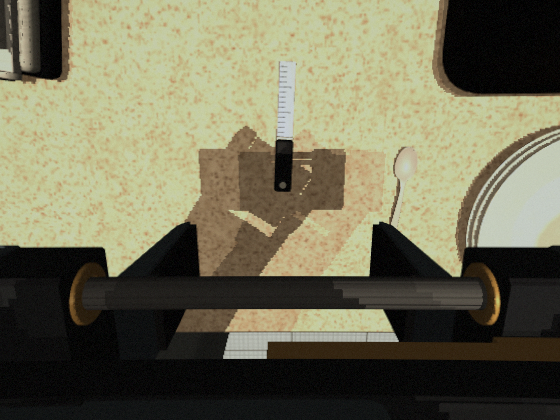

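The wrist view shows the gauge with its blade tip at (288,62), the grip front at (286,140) and the grip end at (283,191). I'll compute its pose from those.

```bash
python3 - <<'E'
from h import *
p,d,c=load('w1')
g=p.max(2)
sub=np.zeros_like(g);sub[136:196,268:300]=1
m=((g<45)&(sub>0)).astype(np.uint8)
n,l,st,ce=cv2.connectedComponentsWithStats(m);i=1+st[1:,4].argmax();print(st[i],ce[i])
ys,xs=np.where(l==i)
hsv=cv2.cvtColor(p,cv2.COLOR_RGB2HSV)
sub[:]=0;sub[55:139,270:304]=1
b=((hsv[...,1]<40)&(g>100)&(sub>0)).astype(np.uint8)
n,l2,st2,ce2=cv2.connectedComponentsWithStats(b);j=1+st2[1:,4].argmax();print(st2[j],ce2[j])
by,bx=np.where(l2==j)
G=plane(c,np.c_[xs,ys],.026);B=plane(c,np.c_[bx,by],.008)
print('grip',cv2.minAreaRect(G[:,:2].astype(np.float32)),G.mean(0));print('blade',cv2.minAreaRect(B[:,:2].astype(np.float32)),B.mean(0))
t=B.mean(0)-G.mean(0);y=np.degrees(np.arctan2(t[1],t[0]));print(y)
# rough press from top view: the front ledge corners, z=.066
P,D,C=load('top0')
print(plane(C,[[200+32/3.3,160+133/3.3],[200+328/3.3,160+190/3.3],[200+37/3.3,160+97/3.3]],.066))
print(rel([G[:,0].mean(),G[:,1].mean(),.06],y))
E
```

```text
[274 140  19  52 816] [282.98039216 164.56372549]
[ 277   61   19   78 1267] [285.89502762  99.16022099]
grip ((0.478505939245224, -0.2830345332622528), (0.019211875274777412, 0.05947357416152954), 87.40074920654297) [ 0.47994356 -0.28303852  0.026     ]
blade ((0.5504533052444458, -0.28653112053871155), (0.018962757661938667, 0.08442845195531845), 87.75687408447266) [ 0.55170685 -0.28644327  0.008     ]
-2.7163138139178664
[[ 0.61542919  0.23802738  0.066     ]
 [ 0.56856835 -0.03627469  0.066     ]
 [ 0.64936075  0.23499277  0.066     ]]
(array([ 10.7,  -1. , 189.7]), array([-0.01,  0.02,  2.7 ]))
```

Request:
{"name": "apply_moves", "arguments": {"gripper": [0, 0, 0, 0, 0, 0, 0, 0, 0, 0], "linear": [[9, -0.5, 30], [9, -0.5, 70], [9, -0.5, 110], [9, -0.5, 150], [9, -0.5, 185], [9, -0.5, 210], [9, -0.5, 230], [9, -0.5, 240], [9, -0.5, 244], [9, -0.5, 246]], "delta_rot": [[0, 0, 2.5], [0, 0, 2.5], [0, 0, 2.5], [0, 0, 2.5], [0, 0, 2.5], [0, 0, 2.5], [0, 0, 2.5], [0, 0, 2.5], [0, 0, 2.5], [0, 0, 2.5]]}}

```text
time: 2.55
tcp_pos: [0.4791, -0.2831, 0.0042]
eef_rot: [3.141, -0.067, 0.001]
force: [-0.6, -0.8, 0.5]
gripper_width: 0.0913
grasp_force: 0.0
```

Request:
{"name": "apply_moves", "arguments": {"gripper": [0.7, 0.85, 0.85, 0.85, 0.85, 0.85, 0.85, 0.85, 0.85, 0.85], "linear": [[0, 0, 0], [0, 0, 0], [0, 0, 0], [0, 0, 0], [0, 0, 0], [0, 0, 0], [0, 0, 0], [0, 0, 0], [0, 0, 0], [0, 0, 0]], "delta_rot": [[0, 0, 0], [0, 0, 0], [0, 0, 0], [0, 0, 0], [0, 0, 0], [0, 0, 0], [0, 0, 0], [0, 0, 0], [0, 0, 0], [0, 0, 0]], "grip_force": 40}}

```text
time: 3.55
tcp_pos: [0.479, -0.2827, 0.0039]
eef_rot: [-3.141, 0.066, 0.0]
force: [-0.4, -0.3, 0.4]
gripper_width: 0.0195
grasp_force: 40.0
```

Request:
{"name": "apply_moves", "arguments": {"gripper": [0.85, 0.85, 0.85, 0.85, 0.85, 0.85, 0.85, 0.85, 0.85, 0.85], "linear": [[0, 0, -25], [0, 0, -70], [-4, -35, -105], [-8, -80, -135], [-12, -125, -165], [-18, -170, -190], [-22, -215, -196], [-27, -260, -196], [-31, -305, -196], [-36, -350, -196]], "delta_rot": [[0, 0, 0], [0, 0, 0], [0, 0, 1], [0, 0, 2], [0, 0, 3], [0, 0, 4], [0, 0, 5], [0, 0, 6], [0, 0, 7.2], [0, 0, 7.2]]}}

```text
time: 4.55
tcp_pos: [0.4573, 0.0704, 0.2002]
eef_rot: [-3.13, 0.264, -0.001]
force: [1.1, -0.3, -1.4]
gripper_width: 0.0196
grasp_force: 40.0
```

Request:
{"name": "apply_moves", "arguments": {"gripper": [0.85, 0.85, 0.85, 0.85, 0.85], "linear": [[0, -30, 0], [0, -42, 0], [0, -42, 0], [0, -42, 0], [0, -42, 0]], "delta_rot": [[0, 0, 0], [0, 0, 0], [0, 0, 0], [0, 0, 0], [0, 0, 0]]}}

```text
time: 5.05
tcp_pos: [0.4647, 0.1089, 0.1998]
eef_rot: [3.13, -0.265, -0.001]
force: [-0.5, -0.5, -1.6]
gripper_width: 0.02
grasp_force: 40.0
```

```bash
python3 - <<'E'
from h import *
s=robot.sense();print(s['tcp_pos'],s['eef_rot'],s['time'],s['force'])
p,d,c=snap('wrist','w2')
cv2.imwrite('pics/w2b.png',cv2.cvtColor(cv2.resize(p[0:300],(800,429)),cv2.COLOR_RGB2BGR))
E
```

```text
[0.46465514 0.1089476  0.19976339] [ 3.13019063e+00 -2.65088659e-01 -6.19956118e-04] 5.05 [-0.47687196 -0.54679745 -1.55791485]
```

View pics/w2b.png

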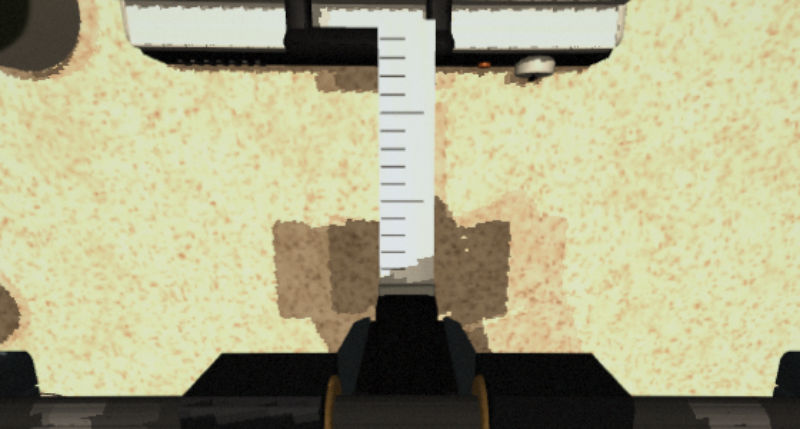

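The view shows the ledge as a bright strip. In the upscaled crop its front edge runs from (140,47) to (615,50), and the mouth (top-plate edge) is at row ~11. The dial is at (533,68) and the gauge tip at (406,20). Now I'll extract the lines.

```bash
python3 - <<'E'
from h import *
p,d,c=load('w2')
g=cv2.cvtColor(p,cv2.COLOR_RGB2GRAY).astype(float)
F=[];Mo=[]
for u in list(range(108,190,4))+list(range(330,420,4)):
    col=g[:60,u]
    r=[v for v in range(18,50) if col[v-1]>130 and col[v]<=130]
    if r: v=r[0]; F.append((u,v-1+(col[v-1]-130)/(col[v-1]-col[v])))
    r=[v for v in range(25,1,-1) if col[v]>130 and col[v-1]<=130]
    if r: v=r[0]; Mo.append((u,v-1+(130-col[v-1])/(col[v]-col[v-1])))
F=np.array(F);Mo=np.array(Mo)
PF=plane(c,F,.066);PM=plane(c,Mo,.066)
for P in(PF,PM):
    k=np.polyfit(P[:,1],P[:,0],1);r=P[:,0]-np.polyval(k,P[:,1]);k=np.polyfit(P[abs(r)<.002,1],P[abs(r)<.002,0],1);print(k,len(P),np.abs(r).max(),'yaw',-np.degrees(np.arctan(k[0])))
for row in(14,20,26): # ends
    x=g[row];print(row,[ (u,int(x[u-1]),int(x[u])) for u in range(60,460) if (x[u-1]>130)!=(x[u]>130)])
print(plane(c,[[88,20],[434,20]],.066))
tip=plane(c,[[406/1.4286,20/1.4286]],.2);print('tip',tip, 'left/right edges',plane(c,[[379/1.4286,30/1.4286],[434/1.4286,30/1.4286],[379/1.4286,200/1.4286],[434/1.4286,200/1.4286]],.2))
s=robot.sense();A=R(s['eef_rot']);print(A.T@(tip[0]-s['tcp_pos']),A[:,0])
X=cloud(c,d);print(X[20,[110,150,350,400],2],X[40:70:10,140,2])
E
```

```text
[0.17509357 0.57819915] 44 0.0007191672475482802 yaw -9.931447117081637
[0.17489073 0.5982306 ] 44 0.0010897719406468553 yaw -9.920170969020047
14 [(200, 213, 52), (223, 104, 201), (305, 194, 41), (316, 23, 215)]
20 [(200, 216, 104), (264, 12, 154), (305, 210, 33), (316, 65, 222)]
26 [(199, 183, 28), (264, 16, 153), (305, 212, 24), (317, 37, 188)]
[[ 0.62792194  0.23686063  0.066     ]
 [ 0.58238307 -0.03151922  0.066     ]]
tip [[0.57677813 0.08938275 0.2       ]] left/right edges [[0.57546559 0.09812939 0.2       ]
 [0.57257421 0.08126669 0.2       ]
 [0.5242815  0.1077333  0.2       ]
 [0.52110814 0.08925102 0.2       ]]
[ 0.11374325  0.00040547 -0.00018641] [ 9.85719485e-01 -1.68395489e-01 -2.35945708e-04]
[0.06734695 0.06596923 0.06728958 0.06713383] [ 0.03362255 -0.00113213  0.00041087]
```

Request:
{"name": "apply_moves", "arguments": {"gripper": [0.85, 0.85, 0.85, 0.85, 0.85, 0.85, 0.85, 0.85, 0.85, 0.85], "linear": [[5, -30, 0], [10, -70, 0], [15, -105, 20], [21, -123, 50], [21, -123, 80], [21, -123, 100], [21, -123, 110], [21, -123, 115], [21, -123, 115], [21, -123, 115]], "delta_rot": [[0, 0, 0.2], [0, 0, 0.2], [0, 0, 0.2], [0, 0, 0.2], [0, 0, 0.2], [0, 0, 0.2], [0, 0, 0.2], [0, 0, 0.2], [0, 0, 0.2], [0, 0, 0.2]]}}

```text
time: 6.1
tcp_pos: [0.5067, 0.2277, 0.0859]
eef_rot: [-3.129, 0.269, -0.002]
force: [-0.9, 0.4, -1.7]
gripper_width: 0.0195
grasp_force: 40.0
```

```bash
python3 - <<'E'
from h import *
s=robot.sense();print(s['tcp_pos'],s['eef_rot'],s['time'],s['force'],s['moment'])
p,d,c=snap('wrist','w3')
cv2.imwrite('pics/w3b.png',cv2.cvtColor(cv2.resize(p[0:240],(800,343)),cv2.COLOR_RGB2BGR))
print(rel([.5062,.2268,.085],-9.93))
print(proj(c,[[.6343,.2044,.066],[.5981,-.0024,.066]]))
E
```

```text
[0.50674625 0.22771091 0.08590645] [-3.12942017e+00  2.69416536e-01 -1.91529065e-03] 6.1 [-0.92721631  0.42329072 -1.71710145] [0.0327004  0.01390994 0.02489854]
(array([-0.4,  1.1,  1. ]), array([-0.05, -0.08,  0.1 ]))
[[285.67603662 -11.89828612]
 [737.55216907 -21.00561681]]
```

View pics/w3b.png

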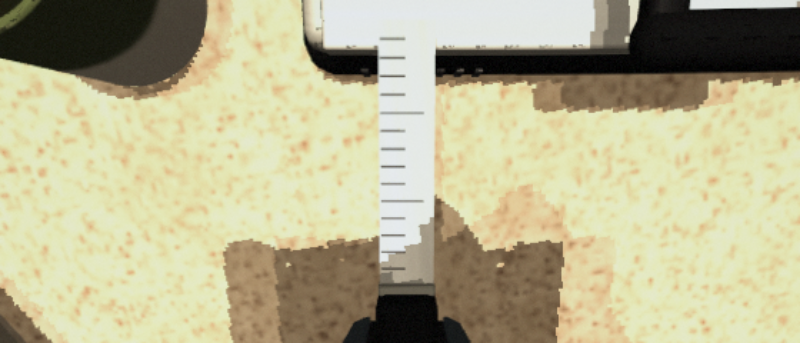

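The view confirms alignment: the blade (380–435) lies over the ledge, centred about 30 mm from the plate's left edge at column ~320. Now I'll lower it to contact.

Request:
{"name": "apply_moves", "arguments": {"gripper": [0.85, 0.85, 0.85, 0.85, 0.85], "linear": [[0, 1, 6], [0, 1, 11], [0, 1, 14], [0, 1, 14], [0, 1, 14]], "delta_rot": [[0, 0, 0], [0, 0, 0], [0, 0, 0], [0, 0, 0], [0, 0, 0]]}}

```text
time: 6.65
tcp_pos: [0.5059, 0.2268, 0.0708]
eef_rot: [3.13, -0.269, -0.0]
force: [1.1, 0.6, -0.9]
gripper_width: 0.02
grasp_force: 40.0
```

Request:
{"name": "apply_moves", "arguments": {"gripper": [0.85, 0.85, 0.85], "linear": [[0, 0, 0.5], [0, 0, 1], [0, 0, 1]], "delta_rot": [[0, 0, 0], [0, 0, 0], [0, 0, 0]]}}

```text
time: 6.95
tcp_pos: [0.5059, 0.2268, 0.07]
eef_rot: [-3.13, 0.269, -0.0]
force: [0.6, 0.1, -1.6]
gripper_width: 0.0198
grasp_force: 40.0
```

Request:
{"name": "apply_moves", "arguments": {"gripper": [0.85, 0.85, 0.85], "linear": [[0, 0, 0.5], [0, 0, 1], [0, 0, 1]], "delta_rot": [[0, 0, 0], [0, 0, 0], [0, 0, 0]]}}

```text
time: 7.25
tcp_pos: [0.506, 0.2268, 0.0691]
eef_rot: [-3.13, 0.269, -0.0]
force: [-2.2, 0.4, 4.3]
gripper_width: 0.0197
grasp_force: 40.0
```

Request:
{"name": "apply_moves", "arguments": {"gripper": [0.85, 0.85, 0.85, 0.85, 0.85], "linear": [[0, 0, -0.5], [3, 0, -0.5], [6, 0, -0.5], [8, 0, -0.5], [8, 0, -0.5]], "delta_rot": [[0, 0, 0], [0, 0, 0], [0, 0, 0], [0, 0, 0], [0, 0, 0]]}}

```text
time: 7.75
tcp_pos: [0.5143, 0.2253, 0.0695]
eef_rot: [-3.13, 0.269, -0.001]
force: [1.0, -0.1, 0.2]
gripper_width: 0.0195
grasp_force: 40.0
```

```bash
python3 - <<'E'
from h import *
s=robot.sense();print(s['tcp_pos'],s['eef_rot'],s['time'],s['force'],s['moment'])
# top camera: check tilt of the top plate -> gap estimate is coarse; side view crop instead
p,d,c=snap('side','s1')
a=proj(c,[[.6343,.2044,.066]])[0];b=proj(c,[[.5981,-.0024,.066]])[0];print(a,b)
x0,y0=int(b[0])-70,int(b[1])-60
cr=cv2.resize(p[max(y0,0):y0+110,x0:x0+150],None,fx=5,fy=5,interpolation=cv2.INTER_CUBIC)
cv2.imwrite('pics/s1c.png',cv2.cvtColor(cr,cv2.COLOR_RGB2BGR))
E
```

```text
[0.51429323 0.22534846 0.06945609] [-3.12988716e+00  2.69135903e-01 -6.57109470e-04] 7.75 [ 0.96943066 -0.07742434  0.15504727] [ 0.00203305 -0.30195712  0.02979052]
[265.0026811  196.13997066] [282.67693918 214.45209907]
```

Request:
{"name": "apply_moves", "arguments": {"gripper": [0.85, 0.85, 0.85, 0.85, 0.85, 0.85, 0.85], "linear": [[3, 0, 0], [6, 0, 0], [9, 0, 0], [12, 0, 0], [15, 0, 0], [18, 0, 0], [18, 0, 0]], "delta_rot": [[0, 0, 0], [0, 0, 0], [0, 0, 0], [0, 0, 0], [0, 0, 0], [0, 0, 0], [0, 0, 0]]}}

```text
time: 8.5
tcp_pos: [0.5321, 0.2223, 0.0695]
eef_rot: [-3.13, 0.269, -0.001]
force: [0.2, -0.5, 1.4]
gripper_width: 0.0198
grasp_force: 40.0
```

Request:
{"name": "apply_moves", "arguments": {"gripper": [0.85, 0.85, 0.85], "linear": [[1, 0, 0], [2, 0, 0], [3, 0, 0]], "delta_rot": [[0, 0, 0], [0, 0, 0], [0, 0, 0]]}}

```text
time: 8.8
tcp_pos: [0.5344, 0.2218, 0.0695]
eef_rot: [3.13, -0.269, -0.0]
force: [-2.3, 0.6, 3.4]
gripper_width: 0.0196
grasp_force: 40.0
```

Request:
{"name": "apply_moves", "arguments": {"gripper": [0.85, 0.85, 0.85], "linear": [[1, 0, 0], [2, 0, 0], [2, 0, 0]], "delta_rot": [[0, 0, 0], [0, 0, 0], [0, 0, 0]]}}

```text
time: 9.1
tcp_pos: [0.5366, 0.2214, 0.0694]
eef_rot: [-3.13, 0.269, -0.0]
force: [-0.4, -0.2, 2.6]
gripper_width: 0.02
grasp_force: 40.0
```

```bash
python3 - <<'E'
from h import *
s=robot.sense();print(s['tcp_pos'],s['time'],s['force'],s['moment'])
E
```

```text
[0.53660146 0.22144891 0.06944355] 9.1 [-0.40048328 -0.18408281  2.55788294] [ 0.02224603 -0.06595926 -0.01017802]
```

Request:
{"name": "apply_moves", "arguments": {"gripper": [0.85], "linear": [[0, 0, 0]], "delta_rot": [[0, 0, 0]]}}

```text
time: 9.2
tcp_pos: [0.5366, 0.2215, 0.0695]
eef_rot: [-3.13, 0.269, -0.001]
force: [-0.3, -0.6, 2.5]
gripper_width: 0.0198
grasp_force: 40.0
```

```bash
cat > fm.py <<'E'
from h import *
L=[]
for i in range(8):
    robot.camera('wrist'); s=robot.sense(); L.append(np.r_[s['force'],s['moment'],s['tcp_pos'],s['eef_rot']])
L=np.array(L)
m=L[:,:9].mean(0);print('F',m[:3].round(2),'M',m[3:6].round(3),'sd',L[:,:6].std(0).round(2),'tcp',m[6:].round(4),'t',s['time'])
Rm=R(L[-1,9:]);print('pitch deg (tool x up)',np.degrees(np.arcsin(Rm[2,0])).round(3))
ux=np.array([.985,-.1725])
print('axial',(m[:2]@ux).round(2))
for n,q in(('L',[.6343,.2044]),('R',[.5981,-.0024])):
    e=np.array(q)-m[6:8];print(n,'tip depth',(114.5-e@ux*1e3).round(2),'lat',(e@np.array([.1725,.985])*1e3).round(2))
E
python3 fm.py
```

```text
F [ 0.44 -0.16  1.9 ] M [-0.088 -0.357 -0.009] sd [0.58 0.32 0.34 0.03 0.08 0.03] tcp [0.5366 0.2215 0.0695] t 9.6
pitch deg (tool x up) 0.017
axial 0.46
L tip depth 15.35 lat 0.03
R tip depth 15.34 lat -209.92
```

```bash
sed -i 's/range(8)/range(5)/' fm.py
```

Request:
{"name": "apply_moves", "arguments": {"gripper": [0.85, 0.85], "linear": [[1, 0, -0.2], [1.5, 0, -0.2]], "delta_rot": [[0, 0, 0], [0, 0, 0]]}}

```text
time: 9.8
tcp_pos: [0.5377, 0.2212, 0.0695]
eef_rot: [3.13, -0.269, -0.001]
force: [-2.3, -0.5, 2.6]
gripper_width: 0.0197
grasp_force: 40.0
```

```bash
python3 fm.py
```

```text
F [-1.51  0.52  1.78] M [-0.004  0.082 -0.007] sd [0.48 0.33 0.47 0.02 0.04 0.02] tcp [0.5378 0.2212 0.0696] t 10.05
pitch deg (tool x up) -0.016
axial -1.58
L tip depth 16.55 lat 0.12
R tip depth 16.53 lat -209.83
```

Request:
{"name": "apply_moves", "arguments": {"gripper": [0.85, 0.85], "linear": [[1, 0, 0], [1.5, 0, 0]], "delta_rot": [[0, 0, 0], [0, 0, 0]]}}

```text
time: 10.25
tcp_pos: [0.5394, 0.2209, 0.0696]
eef_rot: [3.13, -0.269, -0.0]
force: [-0.2, 0.3, 1.1]
gripper_width: 0.0198
grasp_force: 40.0
```

```bash
python3 fm.py
```

```text
F [-0.47 -0.41  0.83] M [-0.018 -0.068 -0.017] sd [0.63 0.59 0.15 0.03 0.06 0.02] tcp [0.5395 0.2209 0.0696] t 10.5
pitch deg (tool x up) 0.009
axial -0.39
L tip depth 18.29 lat 0.06
R tip depth 18.27 lat -209.88
```

Request:
{"name": "apply_moves", "arguments": {"gripper": [0.85, 0.85], "linear": [[1, 0, 0], [2, 0, 0]], "delta_rot": [[0, 0, 0], [0, 0, 0]]}}

```text
time: 10.7
tcp_pos: [0.5414, 0.2206, 0.0696]
eef_rot: [3.13, -0.269, -0.0]
force: [-1.4, 0.9, 0.9]
gripper_width: 0.0199
grasp_force: 40.0
```

```bash
python3 fm.py
```

```text
F [ 0.29 -0.49 -0.22] M [ 0.009 -0.12   0.017] sd [0.38 0.18 0.52 0.02 0.05 0.03] tcp [0.5415 0.2206 0.0696] t 10.95
pitch deg (tool x up) 0.013
axial 0.37
L tip depth 20.34 lat 0.04
R tip depth 20.32 lat -209.91
```

Request:
{"name": "apply_moves", "arguments": {"gripper": [0.85, 0.85], "linear": [[1, 0, 0], [1.5, 0, 0]], "delta_rot": [[0, 0, 0], [0, 0, 0]]}}

```text
time: 11.15
tcp_pos: [0.5428, 0.2204, 0.0696]
eef_rot: [3.13, -0.269, -0.0]
force: [-1.5, -0.2, 1.0]
gripper_width: 0.0197
grasp_force: 40.0
```

```bash
python3 fm.py
```

```text
F [-0.76  0.06  0.49] M [-0.005 -0.049 -0.015] sd [0.29 0.57 0.5  0.03 0.04 0.02] tcp [0.5429 0.2204 0.0697] t 11.4
pitch deg (tool x up) 0.008
axial -0.76
L tip depth 21.74 lat 0.04
R tip depth 21.73 lat -209.9
```

Request:
{"name": "apply_moves", "arguments": {"gripper": [0.85, 0.85], "linear": [[1, 0, 0], [2, 0, 0]], "delta_rot": [[0, 0, 0], [0, 0, 0]]}}

```text
time: 11.6
tcp_pos: [0.5448, 0.22, 0.0696]
eef_rot: [3.13, -0.269, -0.0]
force: [-1.8, 0.2, 0.9]
gripper_width: 0.0196
grasp_force: 40.0
```

```bash
python3 fm.py
```

```text
F [ 0.44 -0.13 -0.09] M [-0.009 -0.113  0.021] sd [0.31 0.32 0.25 0.02 0.09 0.02] tcp [0.545  0.22   0.0696] t 11.85
pitch deg (tool x up) 0.012
axial 0.46
L tip depth 23.85 lat 0.03
R tip depth 23.83 lat -209.92
```

Request:
{"name": "apply_moves", "arguments": {"gripper": [0.85, 0.85], "linear": [[1, 0, 0], [1.5, 0, 0]], "delta_rot": [[0, 0, 0], [0, 0, 0]]}}

```text
time: 12.05
tcp_pos: [0.5463, 0.2198, 0.0696]
eef_rot: [3.13, -0.269, -0.0]
force: [-1.0, 0.3, 0.7]
gripper_width: 0.0201
grasp_force: 40.0
```

```bash
python3 fm.py
```

```text
F [-0.38 -0.29  0.58] M [-0.02  -0.059 -0.005] sd [0.76 0.57 0.4  0.03 0.06 0.01] tcp [0.5464 0.2198 0.0697] t 12.3
pitch deg (tool x up) 0.007
axial -0.32
L tip depth 25.23 lat 0.04
R tip depth 25.22 lat -209.9
```

Request:
{"name": "apply_moves", "arguments": {"gripper": [0.85, 0.85], "linear": [[1, 0, 0], [1.5, 0, 0]], "delta_rot": [[0, 0, 0], [0, 0, 0]]}}

```text
time: 12.5
tcp_pos: [0.5478, 0.2195, 0.0696]
eef_rot: [-3.13, 0.269, 0.0]
force: [-1.2, -0.1, 1.5]
gripper_width: 0.0197
grasp_force: 40.0
```

```bash
python3 fm.py
```

```text
F [-0.29  0.01  0.72] M [ 0.005 -0.054  0.011] sd [0.39 0.29 0.5  0.02 0.05 0.02] tcp [0.5479 0.2195 0.0696] t 12.75
pitch deg (tool x up) 0.011
axial -0.29
L tip depth 26.77 lat 0.03
R tip depth 26.75 lat -209.91
```

Request:
{"name": "apply_moves", "arguments": {"gripper": [0.85, 0.85], "linear": [[1, 0, 0], [1.5, 0, 0]], "delta_rot": [[0, 0, 0], [0, 0, 0]]}}

```text
time: 12.95
tcp_pos: [0.5493, 0.2193, 0.0696]
eef_rot: [-3.13, 0.269, 0.0]
force: [-2.0, 0.2, 1.4]
gripper_width: 0.0196
grasp_force: 40.0
```

```bash
python3 fm.py
```

```text
F [-0.55  0.26  0.91] M [ 0.011 -0.066  0.017] sd [0.52 0.57 0.59 0.06 0.06 0.05] tcp [0.5493 0.2192 0.0696] t 13.2
pitch deg (tool x up) 0.011
axial -0.59
L tip depth 28.26 lat 0.04
R tip depth 28.24 lat -209.9
```

Request:
{"name": "apply_moves", "arguments": {"gripper": [0.85, 0.85], "linear": [[1, 0, 0], [1.5, 0, 0]], "delta_rot": [[0, 0, 0], [0, 0, 0]]}}

```text
time: 13.4
tcp_pos: [0.5508, 0.219, 0.0696]
eef_rot: [3.13, -0.269, -0.0]
force: [-0.9, -0.6, 1.9]
gripper_width: 0.0198
grasp_force: 40.0
```

```bash
python3 fm.py
```

```text
F [-0.49 -0.38  1.14] M [ 0.022 -0.024 -0.011] sd [0.17 0.51 0.71 0.03 0.04 0.02] tcp [0.5508 0.219  0.0696] t 13.65
pitch deg (tool x up) 0.01
axial -0.42
L tip depth 29.76 lat 0.03
R tip depth 29.74 lat -209.91
```

Request:
{"name": "apply_moves", "arguments": {"gripper": [0.85, 0.85], "linear": [[1, 0, 0], [1.5, 0, 0]], "delta_rot": [[0, 0, 0], [0, 0, 0]]}}

```text
time: 13.85
tcp_pos: [0.5523, 0.2187, 0.0697]
eef_rot: [-3.13, 0.269, 0.0]
force: [-2.1, 0.8, 2.0]
gripper_width: 0.0199
grasp_force: 40.0
```

```bash
python3 fm.py
```

```text
F [-0.29  0.04  1.02] M [ 0.01  -0.016  0.009] sd [0.3  0.53 0.47 0.05 0.07 0.03] tcp [0.5523 0.2187 0.0696] t 14.1
pitch deg (tool x up) 0.01
axial -0.29
L tip depth 31.26 lat 0.03
R tip depth 31.25 lat -209.91
```

Request:
{"name": "apply_moves", "arguments": {"gripper": [0.85, 0.85], "linear": [[1, 0, 0], [1.5, 0, -0.1]], "delta_rot": [[0, 0, 0], [0, 0, 0]]}}

```text
time: 14.3
tcp_pos: [0.5537, 0.2185, 0.0697]
eef_rot: [3.13, -0.269, -0.0]
force: [-0.3, -0.9, -0.5]
gripper_width: 0.02
grasp_force: 40.0
```

```bash
python3 fm.py
```

```text
F [0.41 0.5  0.01] M [ 0.039 -0.037 -0.009] sd [0.51 0.61 0.32 0.03 0.06 0.03] tcp [0.5538 0.2185 0.0697] t 14.55
pitch deg (tool x up) 0.009
axial 0.31
L tip depth 32.75 lat 0.04
R tip depth 32.74 lat -209.91
```

Request:
{"name": "apply_moves", "arguments": {"gripper": [0.85, 0.85], "linear": [[1, 0, 0], [1.5, 0, 0]], "delta_rot": [[0, 0, 0], [0, 0, 0]]}}

```text
time: 14.75
tcp_pos: [0.5552, 0.2182, 0.0697]
eef_rot: [-3.13, 0.269, 0.0]
force: [-1.1, -0.3, 0.0]
gripper_width: 0.0196
grasp_force: 40.0
```

```bash
python3 fm.py
```

```text
F [-0.13 -0.4  -0.31] M [ 0.018 -0.03   0.007] sd [0.74 0.3  0.7  0.02 0.04 0.03] tcp [0.5552 0.2182 0.0697] t 15.0
pitch deg (tool x up) 0.005
axial -0.06
L tip depth 34.24 lat 0.04
R tip depth 34.22 lat -209.91
```

Request:
{"name": "apply_moves", "arguments": {"gripper": [0.85, 0.85], "linear": [[1, 0, 0], [1.5, 0, 0]], "delta_rot": [[0, 0, 0], [0, 0, 0]]}}

```text
time: 15.2
tcp_pos: [0.5567, 0.2179, 0.0697]
eef_rot: [3.13, -0.269, -0.0]
force: [-1.6, -0.3, 0.4]
gripper_width: 0.0201
grasp_force: 40.0
```

```bash
python3 fm.py
```

```text
F [-0.17 -0.45 -1.26] M [ 0.001 -0.04   0.013] sd [0.31 0.45 0.52 0.02 0.02 0.02] tcp [0.5567 0.218  0.0697] t 15.45
pitch deg (tool x up) 0.001
axial -0.09
L tip depth 35.75 lat 0.02
R tip depth 35.73 lat -209.92
```

Request:
{"name": "apply_moves", "arguments": {"gripper": [0.85, 0.85], "linear": [[1, 0, 0], [1.5, 0, 0]], "delta_rot": [[0, 0, 0], [0, 0, 0]]}}

```text
time: 15.65
tcp_pos: [0.5582, 0.2177, 0.0698]
eef_rot: [-3.13, 0.269, 0.0]
force: [-0.5, 0.4, -1.3]
gripper_width: 0.0198
grasp_force: 40.0
```

```bash
python3 fm.py
```

```text
F [ 0.13 -0.3  -0.86] M [ 0.03  -0.014 -0.002] sd [0.17 0.34 0.38 0.01 0.05 0.03] tcp [0.5582 0.2177 0.0697] t 15.9
pitch deg (tool x up) 0.005
axial 0.18
L tip depth 37.26 lat 0.02
R tip depth 37.24 lat -209.92
```

Request:
{"name": "apply_moves", "arguments": {"gripper": [0.85, 0.85], "linear": [[1, 0, 0.1], [1.5, 0, 0.1]], "delta_rot": [[0, 0, 0], [0, 0, 0]]}}

```text
time: 16.1
tcp_pos: [0.5596, 0.2175, 0.0697]
eef_rot: [-3.13, 0.269, 0.0]
force: [-2.7, 0.8, 1.2]
gripper_width: 0.0198
grasp_force: 40.0
```

```bash
python3 fm.py
```

```text
F [-1.05  0.29  0.95] M [0.054 0.079 0.003] sd [0.4  0.2  0.47 0.01 0.06 0.02] tcp [0.5597 0.2175 0.0697] t 16.35
pitch deg (tool x up) 0.011
axial -1.08
L tip depth 38.76 lat -0.01
R tip depth 38.74 lat -209.95
```

Request:
{"name": "apply_moves", "arguments": {"gripper": [0.85, 0.85], "linear": [[1, 0, 0], [1.5, 0, 0]], "delta_rot": [[0, 0, 0], [0, 0, 0]]}}

```text
time: 16.55
tcp_pos: [0.5609, 0.2172, 0.0697]
eef_rot: [3.13, -0.269, -0.001]
force: [-5.5, 1.0, 4.5]
gripper_width: 0.0197
grasp_force: 40.0
```

```bash
python3 fm.py
```

```text
F [-4.51  0.84  4.28] M [0.159 0.616 0.002] sd [0.19 0.28 0.6  0.03 0.04 0.05] tcp [0.5609 0.2172 0.0697] t 16.8
pitch deg (tool x up) -0.014
axial -4.58
L tip depth 40.03 lat 0.03
R tip depth 40.02 lat -209.92
```

Contact is at about 40 mm depth, giving a gap of about 7.6 mm, with 4.6 N of axial drag. I'll ease the push slightly and dwell.

Request:
{"name": "apply_moves", "arguments": {"gripper": [0.85, 0.85, 0.85, 0.85, 0.85, 0.85, 0.85], "linear": [[-0.05, 0, -0.15], [-0.05, 0, -0.15], [-0.05, 0, -0.15], [-0.05, 0, -0.15], [-0.05, 0, -0.15], [-0.05, 0, -0.15], [-0.05, 0, -0.15]], "delta_rot": [[0, 0, 0], [0, 0, 0], [0, 0, 0], [0, 0, 0], [0, 0, 0], [0, 0, 0], [0, 0, 0]]}}

```text
time: 17.5
tcp_pos: [0.561, 0.2172, 0.0697]
eef_rot: [3.13, -0.269, -0.0]
force: [-4.1, 1.2, 1.4]
gripper_width: 0.02
grasp_force: 40.0
```

```bash
python3 fm.py
```

```text
F [-3.35  1.03  0.78] M [0.173 0.576 0.022] sd [0.32 0.57 0.69 0.04 0.03 0.03] tcp [0.561  0.2172 0.0697] t 17.75
pitch deg (tool x up) -0.002
axial -3.48
L tip depth 40.09 lat 0.05
R tip depth 40.08 lat -209.89
```

Request:
{"name": "apply_moves", "arguments": {"gripper": [0.85, 0.85, 0.85, 0.85, 0.85, 0.85, 0.85, 0.85, 0.85, 0.85], "linear": [[0, 0, 0], [0, 0, 0], [0, 0, 0], [0, 0, 0], [0, 0, 0], [0, 0, 0], [-1, 0, 0], [-4, 0, 0], [-10, 0, 0], [-18, 0, 0]], "delta_rot": [[0, 0, 0], [0, 0, 0], [0, 0, 0], [0, 0, 0], [0, 0, 0], [0, 0, 0], [0, 0, 0], [0, 0, 0], [0, 0, 0], [0, 0, 0]]}}

```text
time: 18.75
tcp_pos: [0.543, 0.2204, 0.0698]
eef_rot: [-3.13, 0.269, -0.001]
force: [0.0, -0.6, -0.7]
gripper_width: 0.0196
grasp_force: 40.0
```

Request:
{"name": "apply_moves", "arguments": {"gripper": [0.85, 0.85, 0.85, 0.85, 0.85, 0.85, 0.85, 0.85, 0.85, 0.85], "linear": [[-8, 0, 0], [-17, 0, 0], [-27, 0, 0], [-37, 0, -3], [-50, 0, -10], [-67, 0, -15], [-67, 20, -15], [-67, 55, -15], [-67, 100, -15], [-67, 140, -15]], "delta_rot": [[0, 0, 0], [0, 0, 0], [0, 0, 0], [0, 0, 0], [0, 0, 0], [0, 0, 0], [0, 0, 0], [0, 0, 0], [0, 0, 0], [0, 0, 0]]}}

```text
time: 19.75
tcp_pos: [0.4521, 0.0928, 0.0853]
eef_rot: [-3.13, 0.267, -0.001]
force: [1.3, -0.3, -0.5]
gripper_width: 0.0196
grasp_force: 40.0
```

Request:
{"name": "apply_moves", "arguments": {"gripper": [0.85, 0.85, 0.85, 0.85, 0.85, 0.85], "linear": [[0, 35, 0], [0, 60, 0], [0, 70, 0], [0, 70, 0], [0, 70, 0], [0, 70, 0]], "delta_rot": [[0, 0, 0], [0, 0, 0], [0, 0, 0], [0, 0, 0], [0, 0, 0], [0, 0, 0]]}}

```text
time: 20.35
tcp_pos: [0.4417, 0.0257, 0.0849]
eef_rot: [-3.13, 0.267, -0.0]
force: [-0.2, 0.6, -1.5]
gripper_width: 0.0196
grasp_force: 40.0
```

```bash
sed -i 's/range(5)/range(4)/' fm.py; python3 fm.py; python3 - <<'E'
from h import *
p,d,c=snap('wrist','w4')
cv2.imwrite('pics/w4b.png',cv2.cvtColor(cv2.resize(p[0:240],(800,343)),cv2.COLOR_RGB2BGR))
E
```

```text
F [-0.05  0.02 -1.12] M [0.056 0.019 0.011] sd [0.41 0.35 0.25 0.05 0.02 0.01] tcp [0.4416 0.0255 0.0848] t 20.55
pitch deg (tool x up) -0.008
axial -0.06
L tip depth -44.46 lat 209.44
R tip depth -44.47 lat -0.5
```

View pics/w4b.png

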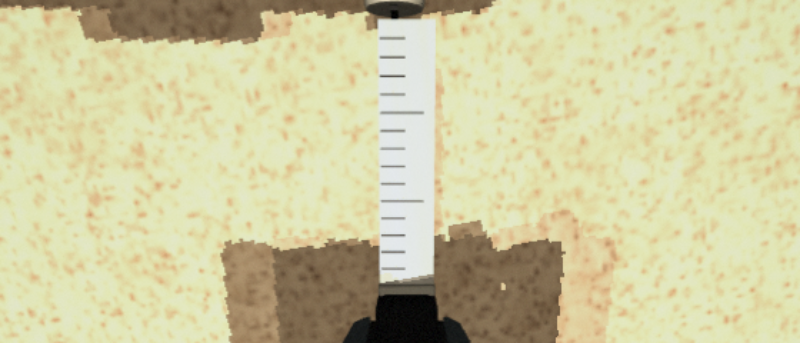

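The gauge sits unchanged in the fingers (blade 380–434), and the dial at (393,5) is beyond the tip and below ledge height. Now the right corner: advance, lower onto the ledge, then slide in.

Request:
{"name": "apply_moves", "arguments": {"gripper": [0.85, 0.85, 0.85, 0.85, 0.85, 0.85, 0.85, 0.85, 0.85], "linear": [[10, 0.5, 0], [22, 0.5, 0], [30, 0.5, 0], [32, 0.5, 2], [32, 0.5, 7], [32, 0.5, 11], [32, 0.5, 14], [32, 0.5, 15], [32, 0.5, 15]], "delta_rot": [[0, 0, 0.1], [0, 0, 0.1], [0, 0, 0.1], [0, 0, 0.1], [0, 0, 0.1], [0, 0, 0.1], [0, 0, 0.1], [0, 0, 0.1], [0, 0, 0.1]]}}

```text
time: 21.5
tcp_pos: [0.4728, 0.0189, 0.0697]
eef_rot: [3.13, -0.271, -0.0]
force: [0.5, 0.2, -1.8]
gripper_width: 0.0196
grasp_force: 40.0
```

```bash
python3 fm.py
```

```text
F [ 0.51 -0.09 -1.11] M [0.035 0.014 0.018] sd [0.05 0.15 0.23 0.02 0.02 0.03] tcp [0.4729 0.0189 0.0699] t 21.7
pitch deg (tool x up) 0.011
axial 0.52
L tip depth -12.44 lat 210.59
R tip depth -12.45 lat 0.65
```

Request:
{"name": "apply_moves", "arguments": {"gripper": [0.85, 0.85, 0.85, 0.85, 0.85, 0.85, 0.85, 0.85, 0.85, 0.85], "linear": [[0, -0.4, 0.2], [0, -0.4, 0.4], [3, -0.4, 0.4], [6, -0.4, 0.4], [9, -0.4, 0.4], [12, -0.4, 0.4], [15, -0.4, 0.4], [18, -0.4, 0.4], [21, -0.4, 0.4], [24, -0.4, 0.4]], "delta_rot": [[0, 0, 0], [0, 0, 0], [0, 0, 0], [0, 0, 0], [0, 0, 0], [0, 0, 0], [0, 0, 0], [0, 0, 0], [0, 0, 0], [0, 0, 0]]}}

```text
time: 22.7
tcp_pos: [0.4969, 0.015, 0.0694]
eef_rot: [3.13, -0.271, -0.0]
force: [-2.9, 0.1, 3.7]
gripper_width: 0.0198
grasp_force: 40.0
```

```bash
python3 fm.py
```

```text
F [ 0.62 -0.36  1.45] M [-0.032 -0.328  0.003] sd [0.66 0.72 0.28 0.02 0.08 0.03] tcp [0.4972 0.015  0.0695] t 22.9
pitch deg (tool x up) 0.045
axial 0.68
L tip depth 12.15 lat 210.18
R tip depth 12.13 lat 0.24
```

Request:
{"name": "apply_moves", "arguments": {"gripper": [0.85, 0.85], "linear": [[1, 0, 0], [1.5, 0, 0]], "delta_rot": [[0, 0, 0], [0, 0, 0]]}}

```text
time: 23.1
tcp_pos: [0.4979, 0.0149, 0.0694]
eef_rot: [3.13, -0.271, -0.001]
force: [-3.2, 0.3, 5.5]
gripper_width: 0.02
grasp_force: 40.0
```

```bash
python3 fm.py
```

```text
F [-2.46  0.44  4.16] M [ 0.037  0.06  -0.015] sd [0.38 0.46 0.35 0.05 0.03 0.03] tcp [0.498  0.0148 0.0694] t 23.3
pitch deg (tool x up) -0.009
axial -2.5
L tip depth 12.95 lat 210.22
R tip depth 12.94 lat 0.28
```

Request:
{"name": "apply_moves", "arguments": {"gripper": [0.85, 0.85], "linear": [[0, 0, -0.2], [0, 0, -0.2]], "delta_rot": [[0, 0, 0], [0, 0, 0]]}}

```text
time: 23.5
tcp_pos: [0.498, 0.0148, 0.0695]
eef_rot: [-3.13, 0.272, 0.0]
force: [-2.1, 0.0, 1.5]
gripper_width: 0.0198
grasp_force: 40.0
```

```bash
python3 fm.py
```

```text
F [-1.81  0.46  2.06] M [ 0.049  0.098 -0.005] sd [0.21 0.67 0.11 0.01 0.03 0.04] tcp [0.498  0.0148 0.0695] t 23.7
pitch deg (tool x up) -0.009
axial -1.86
L tip depth 12.97 lat 210.22
R tip depth 12.96 lat 0.28
```

Request:
{"name": "apply_moves", "arguments": {"gripper": [0.85, 0.85], "linear": [[1, 0, 0], [1, 0, 0]], "delta_rot": [[0, 0, 0], [0, 0, 0]]}}

```text
time: 23.9
tcp_pos: [0.4993, 0.0146, 0.0696]
eef_rot: [-3.13, 0.272, -0.0]
force: [0.1, -0.8, 0.2]
gripper_width: 0.0196
grasp_force: 40.0
```

```bash
python3 fm.py
```

```text
F [ 0.46 -0.34 -0.15] M [-0.004 -0.105 -0.01 ] sd [0.32 0.5  0.35 0.04 0.02 0.02] tcp [0.4993 0.0146 0.0696] t 24.1
pitch deg (tool x up) 0.018
axial 0.51
L tip depth 14.24 lat 210.21
R tip depth 14.22 lat 0.26
```

Request:
{"name": "apply_moves", "arguments": {"gripper": [0.85, 0.85], "linear": [[1, 0, 0], [1.5, 0, 0]], "delta_rot": [[0, 0, 0], [0, 0, 0]]}}

```text
time: 24.3
tcp_pos: [0.5005, 0.0144, 0.0695]
eef_rot: [3.13, -0.272, -0.0]
force: [-0.7, 0.0, 1.4]
gripper_width: 0.02
grasp_force: 40.0
```

```bash
python3 fm.py
```

```text
F [-0.33 -0.19  0.35] M [ 0.008 -0.056 -0.01 ] sd [0.28 0.41 0.44 0.02 0.04 0.04] tcp [0.5006 0.0144 0.0696] t 24.5
pitch deg (tool x up) 0.006
axial -0.3
L tip depth 15.62 lat 210.21
R tip depth 15.61 lat 0.27
```

Request:
{"name": "apply_moves", "arguments": {"gripper": [0.85, 0.85], "linear": [[1, 0, 0], [1.5, 0, 0]], "delta_rot": [[0, 0, 0], [0, 0, 0]]}}

```text
time: 24.7
tcp_pos: [0.5021, 0.0141, 0.0696]
eef_rot: [-3.13, 0.272, 0.0]
force: [-0.9, -0.6, 1.4]
gripper_width: 0.0202
grasp_force: 40.0
```

```bash
python3 fm.py
```

```text
F [-0.12 -0.05  0.5 ] M [ 0.012 -0.07  -0.007] sd [0.46 0.33 0.78 0.02 0.06 0.04] tcp [0.5022 0.0141 0.0696] t 24.9
pitch deg (tool x up) 0.012
axial -0.11
L tip depth 17.16 lat 210.2
R tip depth 17.15 lat 0.26
```

Request:
{"name": "apply_moves", "arguments": {"gripper": [0.85, 0.85], "linear": [[1, 0, 0], [1.5, 0, 0]], "delta_rot": [[0, 0, 0], [0, 0, 0]]}}

```text
time: 25.1
tcp_pos: [0.5036, 0.0139, 0.0696]
eef_rot: [-3.13, 0.272, 0.0]
force: [-1.6, 0.3, 0.6]
gripper_width: 0.0199
grasp_force: 40.0
```

```bash
python3 fm.py
```

```text
F [-0.53  0.29  0.86] M [-0.007 -0.035  0.008] sd [0.66 0.44 0.33 0.03 0.04 0.01] tcp [0.5036 0.0139 0.0696] t 25.3
pitch deg (tool x up) 0.01
axial -0.57
L tip depth 18.66 lat 210.21
R tip depth 18.65 lat 0.27
```

Request:
{"name": "apply_moves", "arguments": {"gripper": [0.85, 0.85], "linear": [[1, 0, 0], [1.5, 0, 0]], "delta_rot": [[0, 0, 0], [0, 0, 0]]}}

```text
time: 25.5
tcp_pos: [0.505, 0.0136, 0.0696]
eef_rot: [3.13, -0.272, -0.0]
force: [-1.0, -0.5, 1.6]
gripper_width: 0.0198
grasp_force: 40.0
```

```bash
python3 fm.py
```

```text
F [-0.49 -0.19  0.93] M [ 0.003 -0.053  0.014] sd [0.76 0.36 0.19 0.03 0.05 0.01] tcp [0.5051 0.0136 0.0696] t 25.7
pitch deg (tool x up) 0.011
axial -0.45
L tip depth 20.17 lat 210.2
R tip depth 20.15 lat 0.25
```

Request:
{"name": "apply_moves", "arguments": {"gripper": [0.85, 0.85], "linear": [[1, 0, 0], [1.5, 0, 0]], "delta_rot": [[0, 0, 0], [0, 0, 0]]}}

```text
time: 25.9
tcp_pos: [0.5064, 0.0134, 0.0696]
eef_rot: [3.13, -0.271, -0.001]
force: [-3.6, 1.1, 2.0]
gripper_width: 0.0196
grasp_force: 40.0
```

```bash
python3 fm.py
```

```text
F [-1.86  0.7   1.85] M [ 0.075  0.198 -0.019] sd [0.47 0.42 0.53 0.02 0.01 0.03] tcp [0.5064 0.0134 0.0696] t 26.1
pitch deg (tool x up) -0.003
axial -1.96
L tip depth 21.52 lat 210.21
R tip depth 21.5 lat 0.27
```

Request:
{"name": "apply_moves", "arguments": {"gripper": [0.85, 0.85], "linear": [[1, 0, 0], [1.5, 0, 0]], "delta_rot": [[0, 0, 0], [0, 0, 0]]}}

```text
time: 26.3
tcp_pos: [0.5076, 0.0131, 0.0695]
eef_rot: [3.13, -0.272, -0.001]
force: [-5.5, 1.2, 5.1]
gripper_width: 0.0199
grasp_force: 40.0
```

```bash
python3 fm.py
```

```text
F [-4.98  1.    5.21] M [ 0.135  0.55  -0.009] sd [0.16 0.36 0.46 0.02 0.05 0.03] tcp [0.5077 0.0131 0.0695] t 26.5
pitch deg (tool x up) -0.036
axial -5.07
L tip depth 22.78 lat 210.23
R tip depth 22.76 lat 0.29
```

Request:
{"name": "apply_moves", "arguments": {"gripper": [0.85, 0.85, 0.85, 0.85], "linear": [[-0.05, 0, -0.2], [-0.05, 0, -0.2], [-0.05, 0, -0.2], [-0.05, 0, -0.2]], "delta_rot": [[0, 0, 0], [0, 0, 0], [0, 0, 0], [0, 0, 0]]}}

```text
time: 26.9
tcp_pos: [0.5078, 0.0131, 0.0697]
eef_rot: [-3.13, 0.272, 0.001]
force: [-3.9, 0.5, 0.3]
gripper_width: 0.0197
grasp_force: 40.0
```

```bash
python3 fm.py
```

```text
F [-3.47  0.56  0.17] M [ 0.144  0.667 -0.007] sd [0.36 0.24 0.21 0.03 0.03 0.03] tcp [0.5078 0.0131 0.0697] t 27.1
pitch deg (tool x up) -0.013
axial -3.52
L tip depth 22.87 lat 210.23
R tip depth 22.86 lat 0.29
```

```bash
python3 - <<'E'
from h import *
p,d,c=snap('wrist','w5')
cv2.imwrite('pics/w5b.png',cv2.cvtColor(cv2.resize(p[0:300],(800,429)),cv2.COLOR_RGB2BGR))
E
```

```text
(no output)
```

View pics/w5b.png

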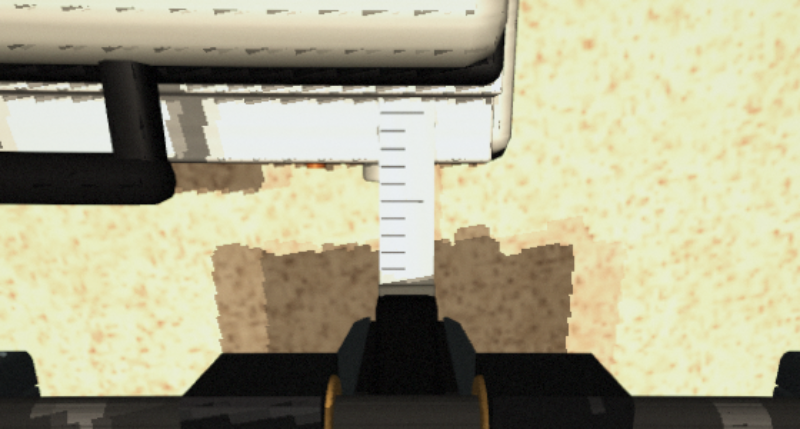

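The blade (380–435) runs under the top plate's front edge (row ~100) at the right corner. It's straight, and its centre is about 30 mm from the plate's right edge (col ~493). Handing in.

```bash
python3 -c "
from cell import robot
print(robot.finish_job())"
```

```text
the job is handed in; nothing more can be done
None
```

The top plate does not hang level: the gap is about 7.6 mm at the left front corner and about 5.2 mm at the right (from how far the gauge went in). I handed the job in with the gauge still held snug at the right corner; I had no direct check that the top plate stayed put, but the push on the gauge peaked at about 5 N and I eased it to about 3.5 N at both corners.

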